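# Pour the loose bottle caps into the tin and shut it

### The arm

A 6-joint arm with a two-finger parallel gripper is mounted at the origin on a cart in front of the work surface, level with it; the furniture and walls round the work are solid. World frame = base frame: x ahead of the robot, y to its left, z up, the work surface at z = 0. Lengths are in m, angles in degrees, forces in N, time in s.
With the tool pointing down it reaches from about 0.375 to 0.9 m from the base axis. Payload 3.1 kg.
Tool frame: the origin (TCP) lies on the centre line of the jaws, within the pads' length; the fingertips stand 8 mm ahead of it and the grasp point (between the pads) lies 11 mm behind it; z points along the fingers, y is the line along which they close (so a half turn about z gives the same grasp; the last joint's range is limited). The gripper opens to 87 mm and grips with 3 to 60 N. Pads are 19 mm wide; open, the fingers measure 117 mm over their backs; the gripper's body (75 mm by 190 mm) begins 51 mm behind the grasp point.
Start: joints at [-86.66, 30.224, 82.088, -0, 67.689, -10.227], TCP at [0.147, -0.608, 0.231] pointing down, gripper open.
Joint ranges: [-176.69, 176.69], [-43.24, 126.21], [12.49, 139.97], [-82, 262], [0, 151.66], [-163.58, 163.58]. Speed limits (degrees/s): [159.86, 159.86, 180, 180, 180, 180].

### API

Orientations are given as a 3x3 rotation matrix whose columns are the frame's x, y, z axes.
In Python, from rig import * gives the robot as it stands.
- The arm moves only by the tool step_arm, never from a script. Its argument "targets" is a list of rows, each a list of 5 numbers: the opening, from -1 (shut) to 1 (fully open), then the shift along the world's x, y, z normalised to -1 to 1, where 1 is 0.25 m, then the turn about the world's z normalised to -1 to 1, where 1 is 180 degrees. In form: [[fingers, x, y, z, turn], ...]. A call has 1 to 20 rows; each row is the pose to reach, as a shift and turn from the pose commanded when the call began, turning the shorter way round; what a row does not reach only later rows make up. A row lasts 1/10 s, in which the tool goes at most 50 mm and 8.59 degrees, less where a joint would pass 70% of its speed; a pose out of reach is approached as far as the arm can. A call with a number of a shift or a turn outside -1 to 1 is refused whole. A call with a gripper value outside its range is refused whole. The fingers move at their own pace and stop on an object; the grip force is fixed at half the most. Time passes only in rows, so rows that repeat a pose let the fingers close. It gives the time, the measured TCP pose, the force, the opening and the grip force at its end, in the units of the state.
- read_state(): the state, without advancing time (a new reading comes with each control period).
- capture(name): name is "scene" or "top"; returns a dict with "color" (400x640x3 uint8, red, green, blue), "mtx" (3x3 intrinsics, pixels), "k1" (the pictures are not rectified: a ray, as slopes to the right and down, at radius r is drawn at 1 + k1 r^2 times it, then the intrinsics apply), "pose" (4x4, takes a point from camera to world coordinates). Camera axes: x right, y down, z forward; pixel columns grow to the right and rows downward; lengths in m; the calibration is good to about 2 mm. A picture is of the moment at which its call begins. There is no depth.
- hand_in(): hands the job in; it is judged then, once.
The state is a dict: "time_s": time; "joint_positions": joint angles; "qvel": joint speeds; "tau": joint torques, N m; "position": TCP position; "tcp_rot": TCP orientation; "force": force on the tool from outside, world axes, zero at the start; "moment": the same for the moment, N m; "opening": opening from 0.0 (shut) to 1.0 (fully open); "grasp_force": force on a finger pad.
Only numpy, scipy, OpenCV 4.12 (cv2) and the standard library are available. Lean on these libraries where they do the work, as an engineer would, in place of code of your own. Each camera call takes 0.05 s, during which the arm holds its last target. There are 200 camera calls.

### The job

Pour all six gold bottle caps out of the blue spouted cup into the open red tin, without picking the caps up by hand. Then stand the empty cup upright on the bench, let go of it, and lower the tin's lid gently until it is fully shut. Leave the jars, the bottle and the tamper around the work standing where they are.

Things in the scene. Friction and masses are not known exactly. Their poses are not given: they have to be found in the camera images.
- cup: Blue pouring cup, loose, 0.12 kg empty, open top. mm: origin under its flat floor, x to the spout, z up. Flat upright sides (fine white lines on them), 47 apart outside along y, 62 high, from x -37 to 32: grip there across y. Back wall at x -37, 62 high. From x 32 the floor rises at 25 deg as an open-ended spout, lip at x 87, z 28 (top face). Walls 2.5 thick, inside width 42.
- cup_lip (a point): Middle of the edge of the cup's spout, over which the caps slide out.
- tin: Red tin with hinged lid, fixed to the bench. mm: origin centre of its underside; x from its front to its hinge, y along the hinge, z up. Inside free from x -39 to 42 and y -63 to 63, floor z 2, rim z 70, walls 2 thick. The hinge side points roughly to the robot's left, the front roughly to its right, where the cup stands.
- tin_hinge (a point): Middle of the tin's hinge line, 45 behind the tin's origin and 73 above its underside; the hinge runs along the tin's y axis.
- tin_lid (a joint): Lid angle, rad: 0 shut, 1.57 upright, 1.83 fully open. The lid is a 2 mm plate, 134 wide, 89 from hinge to front edge, with a 14 mm skirt turned down at front and sides and a small lip in front. Stiff hinge: it stays at any angle and needs about 2 N at the front edge to move.
- lid_lip (a point): Middle of the free (front) edge of the lid's outer face.
- cap_1: Pale gold plastic bottle cap, about 31 across and 18 high, 10 g, slippery; origin: centre of the underside (open end), z towards its top. At the start it lies in the blue cup with five others.
- cap_2: Pale gold plastic bottle cap, about 31 across and 18 high, 10 g, slippery; origin: centre of the underside (open end), z towards its top. At the start it lies in the blue cup with five others.
- cap_3: Pale gold plastic bottle cap, about 31 across and 18 high, 10 g, slippery; origin: centre of the underside (open end), z towards its top. At the start it lies in the blue cup with five others.
- cap_4: Pale gold plastic bottle cap, about 31 across and 18 high, 10 g, slippery; origin: centre of the underside (open end), z towards its top. At the start it lies in the blue cup with five others.
- cap_5: Pale gold plastic bottle cap, about 31 across and 18 high, 10 g, slippery; origin: centre of the underside (open end), z towards its top. At the start it lies in the blue cup with five others.
- cap_6: Pale gold plastic bottle cap, about 31 across and 18 high, 10 g, slippery; origin: centre of the underside (open end), z towards its top. At the start it lies in the blue cup with five others.
- salve_jar_a: Bystander, loose: small amber jar with pale gold lid, 43 across, 44 high, close behind the cup's back wall (about 80 from the cup's origin) (mm). Origin: centre of the underside, z up.
- salve_jar_b: Bystander, loose: small amber jar with pale gold lid, 43 across, 44 high, beside the cup's spout (mm). Origin: centre of the underside, z up.
- tamper_a: Bystander, loose: wooden hand tamper standing on its white foot, 42 across, 83 high, behind the cup to one side (mm). Origin: centre of the underside, z up.
- balm_jar_a: Bystander, loose: larger amber jar with pale gold lid, 59 across, 66 high, on the bench behind the tin's hinge (mm). Origin: centre of the underside, z up.
- salve_jar_c: Bystander, loose: small amber jar with pale gold lid, 43 across, 44 high, on the bench behind the tin's hinge (mm). Origin: centre of the underside, z up.
- bottle_a: Bystander, loose: tall amber lotion bottle, 58 across, 143 high, beyond the cup (mm). Origin: centre of the underside, z up.
Not all that is in view belongs to the job. What is shaped like the cap_5 but orange is not meant.

How it is judged (in metres and radians):
On the way, in this order (a step that is already met when the one before it is completed fails the run):
1. the cup is tipped (over 0.45 rad) with its lip at or over the tin (within 15 cm, above 5 cm) (angle between cup's own z axis and vertical above 0.45 rad and horizontal distance between cup_lip and tin below 0.15 m and height (world z) of cup_lip above 0.05 m).
2. all six caps lie inside the tin (x of cap_1 in the frame of tin between -0.04 and 0.043 m and y of cap_1 in the frame of tin between -0.064 and 0.064 m and z of cap_1 in the frame of tin between -0.003 and 0.07 m and x of cap_2 in the frame of tin between -0.04 and 0.043 m and y of cap_2 in the frame of tin between -0.064 and 0.064 m and z of cap_2 in the frame of tin between -0.003 and 0.07 m and x of cap_3 in the frame of tin between -0.04 and 0.043 m and y of cap_3 in the frame of tin between -0.064 and 0.064 m and z of cap_3 in the frame of tin between -0.003 and 0.07 m and x of cap_4 in the frame of tin between -0.04 and 0.043 m and y of cap_4 in the frame of tin between -0.064 and 0.064 m and z of cap_4 in the frame of tin between -0.003 and 0.07 m and x of cap_5 in the frame of tin between -0.04 and 0.043 m and y of cap_5 in the frame of tin between -0.064 and 0.064 m and z of cap_5 in the frame of tin between -0.003 and 0.07 m and x of cap_6 in the frame of tin between -0.04 and 0.043 m and y of cap_6 in the frame of tin between -0.064 and 0.064 m and z of cap_6 in the frame of tin between -0.003 and 0.07 m), for 0.2 s.
3. the cup stands upright on the bench, let go (angle between cup's own z axis and vertical below 0.1 rad and height (world z) of cup between -0.008 and 0.008 m and linear speed of cup below 0.02 m/s and contact force between the fingers and cup below 0.05 N), for 0.2 s.
At the end, for the whole second after the job is handed in: All six caps lie at rest inside the tin (below its rim), the lid is shut to within 0.06 rad, and the cup stands upright on the bench (within 0.1 rad, underside within 8 mm of the bench top), at rest and released (all of step 2 and all of step 3 and value of joint tin_lid below 0.06 rad and linear speed of each of cap_1, cap_2, cap_3, cap_4, cap_5, cap_6 below 0.02 m/s); the robot touches nothing.
It fails at once if a bystander is moved more than 2 cm or tipped over (distance of any of salve_jar_a, salve_jar_b, tamper_a, balm_jar_a, salve_jar_c, bottle_a from where it was at the start of the episode above 0.02 m or angle between any of salve_jar_a, salve_jar_b, tamper_a, balm_jar_a, salve_jar_c, bottle_a's own z axis and vertical above 0.4 rad).
It fails at once if a cap is gripped or pushed by the fingers (over 2 N) (contact force between the fingers and cap_1 above 2 N or contact force between the fingers and cap_2 above 2 N or contact force between the fingers and cap_3 above 2 N or contact force between the fingers and cap_4 above 2 N or contact force between the fingers and cap_5 above 2 N or contact force between the fingers and cap_6 above 2 N).
It fails at once if the lid is slammed (shutting faster than 5 rad/s) (velocity of joint tin_lid below -5 rad/s).
It also fails if it takes over 67 s, if anything falls off the work surface, if the arm or the gripper's body presses on something with over 40 N, if the wrist force passes 120 N, or if a joint passes its speed limit or range.

## Working session

There is one attempt and no reset: what is moved stays moved. The work goes in short steps, Python scripts to look and compute and a tool call to move; the robot and the scene stay as the last step left them, time stands still between calls to the robot, and variables do not carry over. Pictures are saved under pics/ and viewed, at most 10 in all, crops included, and the job is handed in when it is done.

Besides the shell and the picture viewer there is one more tool, called as name(argument=value, ...) on one line, values as JSON. step_arm: Moves the arm, as the interface text tells. Scaled input: -1 to 1 covers 0.25 m each way for a shift and 180 degrees each way for a turn. Its arguments: {"type":"object","properties":{"targets":{"type":"array","items":{"type":"array","items":{"type":"number"}}}},"required":["targets"]}

```bash
ls; mkdir -p pics; cat > h.py <<'E'
from rig import *
import numpy as np, cv2
def cam(n):
    c=capture(n); return c
def save(c,f,box=None,s=1):
    im=c["color"][:,:,::-1]
    if box: im=im[box[1]:box[3],box[0]:box[2]]
    cv2.imwrite(f,cv2.resize(im,None,fx=s,fy=s,interpolation=cv2.INTER_CUBIC))
def ray(c,p):
    K=c["mtx"];d=cv2.undistortPoints(np.array([[p]],float),K,np.array([c["k1"],0,0,0,0.]))[0,0]
    P=np.array(c["pose"]);return P[:3,3],P[:3,:3]@[d[0],d[1],1]
def onz(c,p,z):
    o,d=ray(c,p);return o+d*(z-o[2])/d[2]
def proj(c,X):
    P=np.linalg.inv(np.array(c["pose"]));x=(P[:3,:3]@np.array(X,float).T).T+P[:3,3]
    return cv2.projectPoints(x,np.zeros(3),np.zeros(3),c["mtx"],np.array([c["k1"],0,0,0,0.]))[0][:,0]
E
python3 - <<'E'
from h import *
for n in("scene","top"):
    c=cam(n);save(c,f"pics/{n}0.png",s=1.25);print(n,np.round(c["mtx"],1).tolist(),c["k1"],np.round(c["pose"],3).tolist())
    np.savez(f"{n}0.npz",**c)
print(read_state())
E
```

```text
pics
scene [[461.2, 0.0, 324.1], [0.0, 461.2, 202.3], [0.0, 0.0, 1.0]] 0.013913100726901035 [[-0.724, -0.389, 0.569, -0.125], [-0.69, 0.417, -0.592, 0.495], [-0.007, -0.821, -0.571, 0.752], [0.0, 0.0, 0.0, 1.0]]
top [[436.5, 0.0, 318.9], [0.0, 436.5, 196.6], [0.0, 0.0, 1.0]] 0.03183137075607011 [[0.011, -0.998, 0.065, 0.464], [-1.0, -0.012, -0.01, -0.204], [0.011, -0.065, -0.998, 1.096], [0.0, 0.0, 0.0, 1.0]]
{'time_s': 0.1, 'joint_positions': array([-8.66585758e+01,  3.02732249e+01,  8.21481169e+01, -6.02761206e-04,
        6.76885307e+01, -1.02285955e+01]), 'qvel': array([-0.0977032 , -0.10470896, -0.19541139, -0.10941728,  0.00151016,
       -0.03070265]), 'tau': array([-9.11714451e-04, -4.40986991e+01, -1.77151036e+01,  6.34911982e-02,
        5.33942494e-02, -5.06840684e-05]), 'position': array([ 0.14662061, -0.60691006,  0.22967906]), 'tcp_rot': array([[ 9.72082988e-01,  2.34637274e-01, -1.21486988e-04],
       [ 2.34637072e-01, -9.72081160e-01,  1.91380897e-03],
       [ 3.30955708e-04, -1.88888649e-03, -9.99998161e-01]]), 'force': array([0.30027318, 0.30519365, 0.93543223]), 'moment': array([ 0.03518861,  0.065916  , -0.02130043]), 'grasp_force': 0.0, 'opening': 0.9958635625872161}
```

View pics/scene0.png

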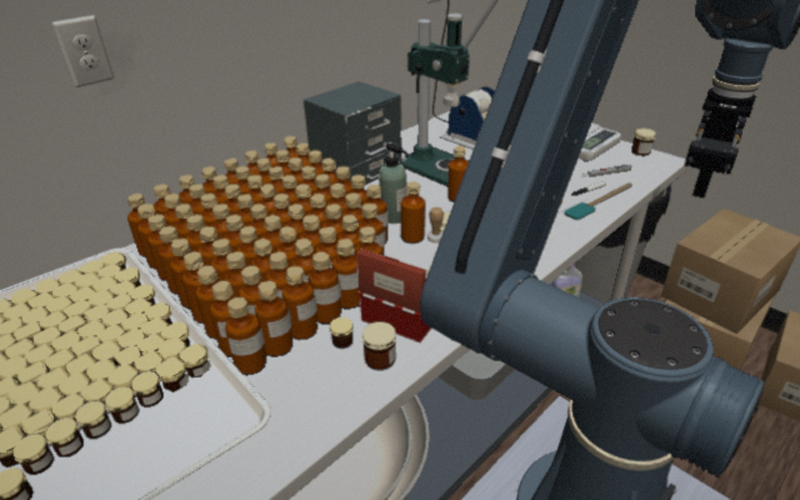

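View pics/top0.png

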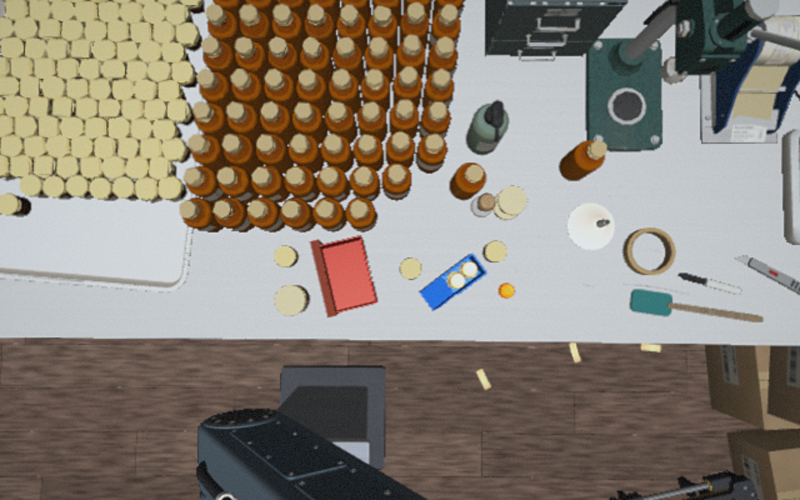

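The top view (800 px wide, scaled 1.25) shows the red tin around (345,275), its open lid edge at (325,280), and the blue cup around (453,282) with the spout pointing lower-left. The scene camera is mostly blocked by the arm. I'll enlarge the work area.

```bash
python3 - <<'E'
from h import *
c=dict(np.load("top0.npz"))
save(c,"pics/top0z.png",(210,150,420,265),3.8)
E
```

```text
(no output)
```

View pics/top0z.png

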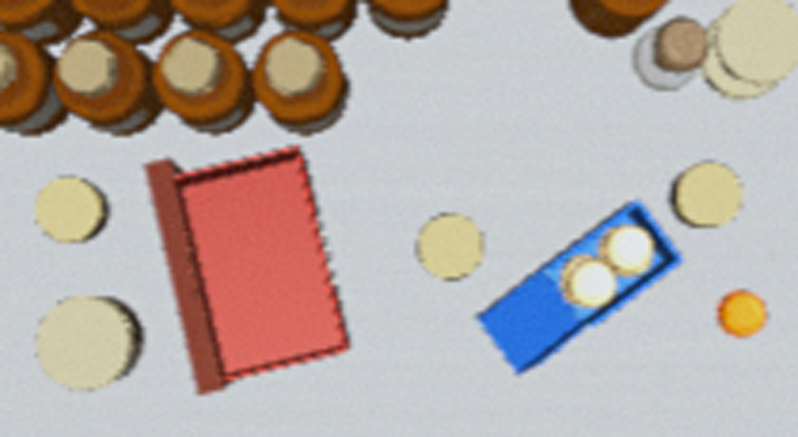

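The crop shows the tin's front rim corners at (300,148) and (348,347), and the hinge-side corners near (178,178) and (220,380). The cup's lip corners are at (477,318) and (520,374), and its back top corners at (636,200) and (682,258). The two cap stacks lie at the back of the cup. salve_jar_b is at (450,246) and salve_jar_a at (707,193).

```bash
python3 - <<'E'
from h import *
c=dict(np.load("top0.npz"))
f=lambda p,z:onz(c,[p[0]/3.8+210-.5*(1-1/3.8),p[1]/3.8+150-.5*(1-1/3.8)],z)
for n,p,z in[("tinF1",(300,148),.07),("tinF2",(348,347),.07),("H1",(178,178),.07),("H2",(220,380),.07),
 ("lipA",(477,318),.028),("lipB",(520,374),.028),("bkA",(636,200),.062),("bkB",(682,258),.062),
 ("cap1",(629,249),.057),("cap2",(589,282),.057),("sjb",(450,246),.044),("sja",(707,193),.044),("tamp",(682,45),.083),("orange",(742,313),.01),
 ("lidtopA",(150,165),.159),("lidtopB",(202,392),.159),("sjc",(70,209),.044),("balm",(88,344),.066)]:
    print(n,np.round(f(p,z)*1000,1))
E
```

```text
tinF1 [ 549.  -142.9   70. ]
tinF2 [ 426.5 -174.3   70. ]
H1 [529.4 -67.8  70. ]
H2 [405.5 -96.1  70. ]
lipA [ 444.3 -255.6   28. ]
lipB [ 408.9 -283.5   28. ]
bkA [ 519.5 -352.7   62. ]
bkB [ 483.6 -381.5   62. ]
cap1 [ 489.  -349.1   57. ]
cap2 [ 468.  -324.1   57. ]
sjb [ 489.9 -237.3   44. ]
sja [ 525.4 -400.4   44. ]
tamp [ 614.2 -377.8   83. ]
orange [ 449.2 -429.6   10. ]
lidtopA [531.  -63.7 159. ]
lidtopB [403.9 -95.5 159. ]
sjc [510.7   3.3  44. ]
balm [426.6 -14.2  66. ]
```

step_arm(targets=[[1, 0.2, 0.17, 0, 0.1], [1, 0.4, 0.34, 0, 0.2], [1, 0.6, 0.51, 0, 0.3], [1, 0.8, 0.68, 0, 0.4], [1, 0.8, 0.68, 0, 0.5], [1, 0.8, 0.68, 0, 0.6], [1, 0.8, 0.68, 0, 0.633], [1, 0.8, 0.68, 0, 0.633], [1, 0.8, 0.68, 0, 0.633], [1, 0.8, 0.68, 0, 0.633], [1, 0.8, 0.68, 0, 0.633], [1, 0.8, 0.68, 0, 0.633], [1, 0.8, 0.68, 0, 0.633], [1, 0.8, 0.68, 0, 0.633], [1, 0.8, 0.68, 0, 0.633], [1, 0.8, 0.68, 0, 0.633]])

```text
time_s: 1.7
position: [0.3465, -0.4373, 0.2302]
tcp_rot: [[-0.608, 0.794, -0.0], [0.794, 0.608, 0.001], [0.001, 0.0, -1.0]]
force: [0.0, -0.1, -0.1]
opening: 1.007
grasp_force: 0.0
```

step_arm(targets=[[1, 0.17, 0.144, 0, 0], [1, 0.34, 0.288, 0, 0], [1, 0.507, 0.431, 0, 0], [1, 0.507, 0.431, 0, 0], [1, 0.507, 0.431, -0.15, 0], [1, 0.507, 0.431, -0.3, 0], [1, 0.507, 0.431, -0.3, 0], [1, 0.507, 0.431, -0.3, 0]])

```text
time_s: 2.5
position: [0.473, -0.3299, 0.1554]
tcp_rot: [[-0.608, 0.794, -0.001], [0.794, 0.608, 0.001], [0.002, -0.0, -1.0]]
force: [0.1, -0.3, -0.2]
opening: 0.997
grasp_force: 0.0
```

```bash
python3 - <<'E'
from h import *
a=cam("scene");b=cam("top")
save(a,"a.png",(280,100,500,280),1.8);save(b,"b.png",(230,150,450,270),1.8)
x=cv2.imread("a.png");y=cv2.imread("b.png");w=max(x.shape[1],y.shape[1])
p=lambda m:cv2.copyMakeBorder(m,0,0,0,w-m.shape[1],cv2.BORDER_CONSTANT)
cv2.imwrite("pics/pre.png",np.vstack([p(x),p(y)]))
E
```

```text
(no output)
```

View pics/pre.png

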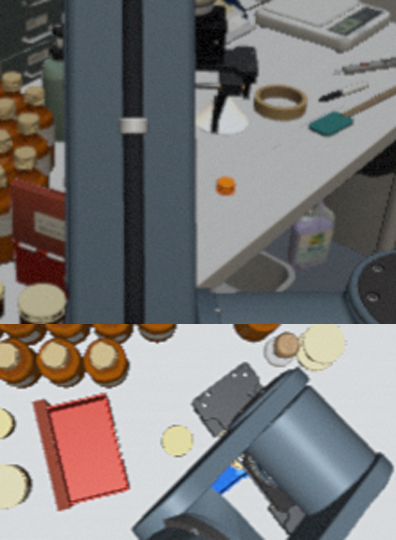

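The gripper straddles the cup symmetrically, with the blue spout visible in the lower panel near (228,478). Its body is long along the closing line. Descending and gripping.

step_arm(targets=[[1, 0, 0, -0.1, 0], [1, 0, 0, -0.2, 0], [1, 0, 0, -0.3, 0], [1, 0, 0, -0.4, 0], [1, 0, 0, -0.476, 0], [1, 0, 0, -0.476, 0], [1, 0, 0, -0.476, 0], [-1, 0, 0, -0.476, 0], [-1, 0, 0, -0.476, 0], [-1, 0, 0, -0.476, 0], [-1, 0, 0, -0.476, 0], [-1, 0, 0, -0.476, 0], [-1, 0, 0, -0.476, 0], [-1, 0, 0, -0.476, 0], [-1, 0, 0, -0.476, 0]])

```text
time_s: 4.1
position: [0.4734, -0.3298, 0.0366]
tcp_rot: [[-0.609, 0.793, -0.0], [0.793, 0.609, 0.0], [0.0, -0.0, -1.0]]
force: [0.3, -0.9, 1.6]
opening: 0.537
grasp_force: 29.9
```

step_arm(targets=[[-1, 0, 0, 0.05, 0], [-1, 0, 0, 0.13, 0], [-1, 0, 0, 0.21, 0], [-1, 0, 0, 0.29, 0], [-1, 0, 0, 0.36, 0], [-1, 0, 0.04, 0.36, -0.01], [-1, 0.01, 0.1, 0.36, -0.03], [-1, 0.02, 0.18, 0.36, -0.05], [-1, 0.03, 0.26, 0.36, -0.07], [-1, 0.045, 0.34, 0.36, -0.09], [-1, 0.06, 0.42, 0.36, -0.11], [-1, 0.075, 0.5, 0.36, -0.125], [-1, 0.08, 0.55, 0.36, -0.131], [-1, 0.083, 0.58, 0.36, -0.131], [-1, 0.083, 0.58, 0.36, -0.131], [-1, 0.083, 0.58, 0.36, -0.131]])

```text
time_s: 5.7
position: [0.4943, -0.1853, 0.1268]
tcp_rot: [[-0.241, 0.971, 0.001], [0.971, 0.241, -0.001], [-0.001, 0.0, -1.0]]
force: [0.8, -0.1, -1.7]
opening: 0.532
grasp_force: 29.9
```

```bash
cat > look.py <<'E'
from h import *; import sys
a=cam("scene");b=cam("top");n=sys.argv[1]
np.savez(n+"_top.npz",**b);np.savez(n+"_scene.npz",**a)
save(a,"a.png",(250,120,430,300),2.2);save(b,"b.png",(230,150,410,270),2.2)
x=cv2.imread("a.png");y=cv2.imread("b.png");h=max(x.shape[0],y.shape[0])
p=lambda m:cv2.copyMakeBorder(m,0,h-m.shape[0],0,0,cv2.BORDER_CONSTANT)
cv2.imwrite(f"pics/{n}.png",np.hstack([p(x),p(y)]))
E
python3 look.py over
```

```text
(no output)
```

View pics/over.png

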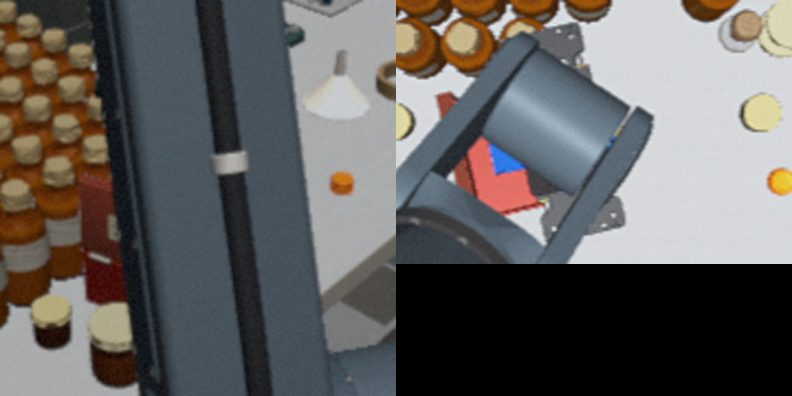

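step_arm(targets=[[-1, 0, 0, 0.065, 0], [-1, 0, 0, 0.13, 0], [-1, -0.01, 0.04, 0.13, 0], [-1, -0.02, 0.08, 0.13, 0], [-1, -0.03, 0.116, 0.13, 0], [-1, -0.038, 0.155, 0.13, 0], [-1, -0.043, 0.175, 0.13, 0], [-1, -0.048, 0.194, 0.13, 0], [-1, -0.048, 0.194, 0.13, 0]])

```text
time_s: 6.7
position: [0.4818, -0.1355, 0.1588]
tcp_rot: [[-0.241, 0.97, -0.001], [0.97, 0.241, 0.0], [0.001, -0.001, -1.0]]
force: [-1.1, -0.6, -2.3]
opening: 0.536
grasp_force: 29.9
```

step_arm(targets=[[-1, -0.004, 0.016, 0, 0], [-1, -0.007, 0.027, 0, 0], [-1, -0.01, 0.039, 0, 0], [-1, -0.01, 0.039, 0, 0]])

```text
time_s: 7.1
position: [0.4827, -0.1336, 0.1604]
tcp_rot: [[-0.247, 0.969, 0.006], [0.969, 0.247, -0.015], [-0.016, 0.003, -1.0]]
force: [-1.5, -19.0, -3.5]
opening: 0.538
grasp_force: 29.9
```

```bash
python3 look.py lid
```

```text
(no output)
```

View pics/lid.png

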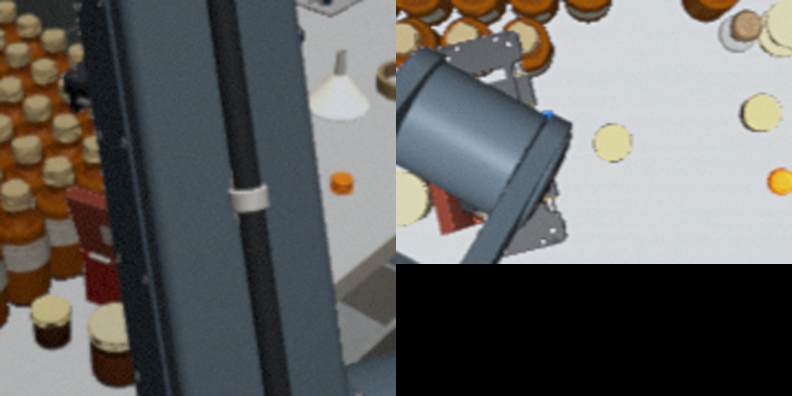

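step_arm(targets=[[-1, 0.004, -0.018, 0.01, 0], [-1, 0.005, -0.02, 0.03, 0], [-1, 0.005, -0.02, 0.05, 0], [-1, 0.005, -0.02, 0.065, 0], [-1, 0.005, -0.02, 0.08, 0], [-1, 0.005, -0.02, 0.08, 0]])

```text
time_s: 7.8
position: [0.4815, -0.1321, 0.1798]
tcp_rot: [[-0.241, 0.97, 0.002], [0.97, 0.241, -0.002], [-0.002, 0.001, -1.0]]
force: [1.0, -6.1, -0.4]
opening: 0.542
grasp_force: 30.0
```

step_arm(targets=[[-1, 0.01, -0.04, 0, 0], [-1, 0.02, -0.08, 0, 0], [-1, 0.03, -0.12, 0, 0], [-1, 0.04, -0.16, 0, 0], [-1, 0.05, -0.2, 0, 0], [-1, 0.06, -0.24, 0, 0], [-1, 0.06, -0.24, 0, 0], [-1, 0.06, -0.24, 0, 0]])

```text
time_s: 8.6
position: [0.4957, -0.1916, 0.1789]
tcp_rot: [[-0.24, 0.971, -0.001], [0.971, 0.24, 0.001], [0.001, -0.0, -1.0]]
force: [0.0, -0.0, -1.8]
opening: 0.54
grasp_force: 30.0
```

```bash
cat > tilt.py <<'E'
from h import *; import sys
# overlay predicted lip/spout outline for tilts; blue mask info
n=sys.argv[1]; b=cam("top"); np.savez(n+"_top.npz",**b)
s=read_state(); T=np.array(s["position"]);R=np.array(s["tcp_rot"])
G=T-0.011*R[:,2]; u=np.r_[R[:2,0],0]; u/=np.linalg.norm(u); v=np.array([-u[1],u[0],0]);z=np.array([0,0,1.])
hsv=cv2.cvtColor(b["color"],cv2.COLOR_RGB2HSV); m=cv2.inRange(hsv,(100,120,60),(125,255,255))
m[:150]=0;m[270:]=0;m[:,:200]=0;m[:,450:]=0
ys,xs=np.nonzero(m); print("pos",np.round(T,4),"force",np.round(s["force"],1),"n",len(xs))
def pts(t,P,g=(10,48)):
    t=np.radians(t);o=[]
    for x,y,h in P:
        dx,dz=x-g[0],h-g[1]; o.append(G+1e-3*(u*(dx*np.cos(t)+dz*np.sin(t))+v*y+z*(-dx*np.sin(t)+dz*np.cos(t))))
    return np.array(o)
for t in range(-20,75,10): print(t,np.round(proj(b,pts(t,[(87,23.5,28),(87,-23.5,28),(32,23.5,62),(-37,23.5,62),(-37,-23.5,62)])),0).astype(int).tolist())
save(b,f"pics/{n}.png",(230,150,410,270),4.4)
E
python3 tilt.py t1
```

```text
pos [ 0.4955 -0.1912  0.1789] force [ 0.  -0.2 -1.1] n 106
-20 [[273, 230], [268, 207], [303, 222], [334, 215], [328, 193]]
-10 [[274, 230], [269, 208], [301, 223], [334, 215], [328, 193]]
0 [[275, 229], [270, 208], [300, 223], [333, 215], [328, 193]]
10 [[278, 229], [273, 207], [299, 223], [332, 216], [326, 193]]
20 [[281, 228], [277, 207], [299, 224], [330, 216], [324, 193]]
30 [[286, 227], [281, 206], [298, 224], [327, 217], [322, 194]]
40 [[291, 226], [286, 205], [299, 224], [324, 217], [318, 194]]
50 [[296, 225], [291, 204], [299, 224], [320, 218], [315, 195]]
60 [[302, 223], [297, 203], [300, 223], [316, 219], [311, 196]]
70 [[308, 222], [303, 202], [301, 223], [312, 220], [307, 197]]
```

View pics/t1.png

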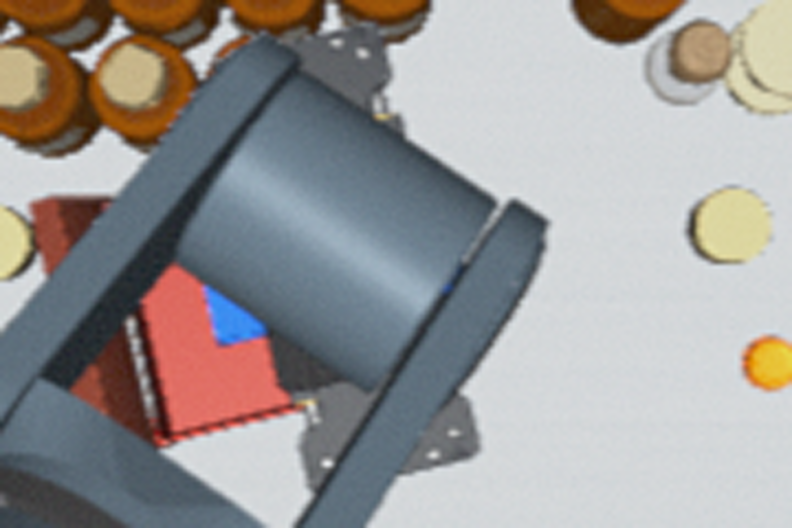

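Lip corner is at crop (220,344), i.e. pixel (280,228), which means the cup has tilted about 18° in the grip and the lid is fully open. I'll continue tilting with the lip low against the lid base.

step_arm(targets=[[-1, 0, 0, -0.06, 0], [-1, 0, 0, -0.12, 0], [-1, 0, 0, -0.18, 0], [-1, 0, 0, -0.228, 0], [-1, -0.01, 0.04, -0.228, 0], [-1, -0.02, 0.08, -0.228, 0], [-1, -0.03, 0.12, -0.228, 0], [-1, -0.04, 0.16, -0.228, 0], [-1, -0.05, 0.2, -0.228, 0], [-1, -0.054, 0.22, -0.22, 0], [-1, -0.054, 0.22, -0.21, 0], [-1, -0.054, 0.22, -0.21, 0]])

```text
time_s: 9.85
position: [0.4833, -0.1369, 0.1273]
tcp_rot: [[-0.241, 0.971, 0.002], [0.971, 0.241, -0.001], [-0.002, 0.002, -1.0]]
force: [0.4, -1.9, -0.2]
opening: 0.538
grasp_force: 30.0
```

step_arm(targets=[[-1, -0.006, 0.024, 0.02, 0], [-1, -0.012, 0.048, 0.044, 0], [-1, -0.017, 0.068, 0.062, 0], [-1, -0.022, 0.088, 0.082, 0], [-1, -0.022, 0.088, 0.082, 0]])

```text
time_s: 10.35
position: [0.4788, -0.1176, 0.1488]
tcp_rot: [[-0.243, 0.97, 0.005], [0.97, 0.243, -0.007], [-0.008, 0.003, -1.0]]
force: [-0.5, -8.5, 3.7]
opening: 0.537
grasp_force: 30.0
```

step_arm(targets=[[-1, -0.005, 0.022, 0.016, 0], [-1, -0.011, 0.045, 0.029, 0], [-1, -0.015, 0.062, 0.037, 0], [-1, -0.02, 0.08, 0.045, 0], [-1, -0.02, 0.08, 0.045, 0]])

```text
time_s: 10.85
position: [0.4752, -0.1013, 0.1608]
tcp_rot: [[-0.246, 0.969, 0.008], [0.969, 0.246, -0.015], [-0.016, 0.004, -1.0]]
force: [-2.0, -18.1, 6.4]
opening: 0.539
grasp_force: 30.0
```

step_arm(targets=[[-1, 0.008, -0.03, 0, 0], [-1, 0.016, -0.066, 0, 0], [-1, 0.026, -0.106, 0, 0], [-1, 0.036, -0.146, 0, 0], [-1, 0.046, -0.186, 0, 0], [-1, 0.048, -0.2, -0.05, 0], [-1, 0.048, -0.2, -0.1, 0], [-1, 0.048, -0.2, -0.1, 0], [-1, 0.048, -0.2, -0.1, 0], [-1, 0.048, -0.2, -0.1, 0], [-1, 0.048, -0.2, -0.1, 0]])

```text
time_s: 11.95
position: [0.4842, -0.1445, 0.1337]
tcp_rot: [[-0.241, 0.971, 0.001], [0.971, 0.241, -0.0], [-0.001, 0.001, -1.0]]
force: [0.5, -0.5, 0.0]
opening: 0.535
grasp_force: 30.0
```

```bash
python3 tilt.py t2
```

```text
pos [ 0.4842 -0.1445  0.1337] force [ 0.6 -0.5 -1.3] n 72
-20 [[253, 234], [248, 213], [281, 228], [311, 221], [306, 200]]
-10 [[254, 234], [249, 213], [280, 228], [311, 221], [306, 200]]
0 [[256, 234], [251, 213], [279, 228], [310, 221], [305, 200]]
10 [[259, 233], [254, 213], [278, 229], [309, 221], [304, 200]]
20 [[262, 233], [258, 212], [278, 229], [307, 222], [302, 200]]
30 [[267, 232], [262, 212], [278, 229], [304, 222], [299, 200]]
40 [[271, 230], [267, 211], [278, 229], [301, 223], [296, 201]]
50 [[277, 229], [272, 210], [278, 229], [297, 224], [292, 202]]
60 [[282, 228], [278, 208], [279, 228], [293, 225], [288, 203]]
70 [[288, 227], [284, 207], [281, 228], [289, 226], [284, 203]]
```

View pics/t2.png

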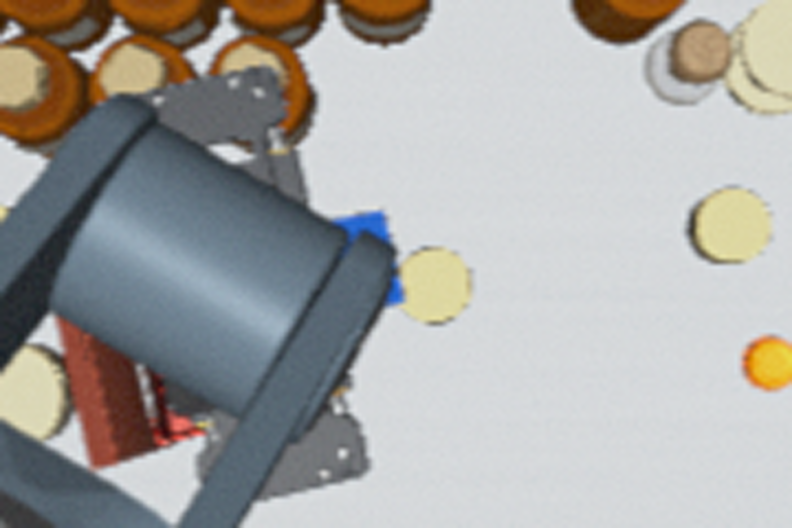

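The blue back of the cup shows at crop (383,210) and (402,302), pixels (317,197.7) and (321.4,218.6). I'll solve the tilt from these.

```bash
cat > tl.py <<'E'
from h import *
b=dict(np.load("t2_top.npz"));s=read_state();T=np.array(s["position"]);R=np.array(s["tcp_rot"])
G=T-0.011*R[:,2];u=R[:,0];v=np.array([-u[1],u[0],0]);z=np.array([0,0,1.])
for t in range(30,76,5):
    a=np.radians(t);o=[]
    for x,y,h in[(-37,23.5,0),(-37,-23.5,0)]:
        dx,dz=x-10,h-48;o.append(G+1e-3*(u*(dx*np.cos(a)+dz*np.sin(a))+v*y+z*(-dx*np.sin(a)+dz*np.cos(a))))
    print(t,np.round(proj(b,np.array(o)),1).tolist())
E
python3 tl.py
```

```text
30 [[318.2, 219.2], [313.3, 198.6]]
35 [[318.8, 219.0], [313.9, 198.3]]
40 [[319.2, 218.9], [314.3, 198.1]]
45 [[319.4, 218.8], [314.4, 197.9]]
50 [[319.3, 218.8], [314.3, 197.7]]
55 [[319.0, 218.8], [314.0, 197.6]]
60 [[318.5, 218.9], [313.5, 197.6]]
65 [[317.8, 219.1], [312.7, 197.6]]
70 [[316.8, 219.3], [311.7, 197.7]]
75 [[315.6, 219.5], [310.4, 197.8]]
```

step_arm(targets=[[-1, 0.01, -0.04, 0, 0], [-1, 0, 0, 0, 0], [-1, 0.01, -0.04, 0, 0], [-1, 0, 0, 0, 0], [-1, 0.04, 0.01, 0, 0], [-1, -0.04, -0.01, 0, 0], [-1, 0.04, 0.01, 0, 0], [-1, 0, 0, 0, 0], [-1, 0, 0, 0, 0], [-1, 0, 0, 0, 0]])

```text
time_s: 13.0
position: [0.4837, -0.1442, 0.1332]
tcp_rot: [[-0.241, 0.971, -0.0], [0.971, 0.241, 0.0], [0.0, -0.0, -1.0]]
force: [-1.0, -0.4, -1.6]
opening: 0.537
grasp_force: 30.0
```

```bash
python3 - <<'E'
from h import *
f=[]
for i in range(12): c=cam("scene"); f.append(read_state()["force"])
print(np.mean(f,0),np.std(f,0))
E
```

```text
[-0.28865427  0.37129592 -1.05729774] [0.51972803 0.53796281 0.36759613]
```

Mean wrist force matches the empty cup (about 1.1 N against 1.8 N loaded). Carrying it back to stand it up.

step_arm(targets=[[-1, 0, 0, 0.1, 0], [-1, 0, 0, 0.2, 0], [-1, 0, 0, 0.28, 0], [-1, -0.03, -0.1, 0.28, 0.02], [-1, -0.08, -0.2, 0.28, 0.05], [-1, -0.12, -0.3, 0.28, 0.08], [-1, -0.16, -0.4, 0.28, 0.11], [-1, -0.2, -0.5, 0.28, 0.131], [-1, -0.251, -0.627, 0.28, 0.131], [-1, -0.251, -0.627, 0.2, 0.131], [-1, -0.251, -0.627, 0.1, 0.131], [-1, -0.251, -0.627, 0, 0.131], [-1, -0.251, -0.627, -0.1, 0.131], [-1, -0.251, -0.627, -0.193, 0.131], [-1, -0.251, -0.627, -0.193, 0.131], [-1, -0.251, -0.627, -0.193, 0.131]])

```text
time_s: 15.2
position: [0.4211, -0.3012, 0.085]
tcp_rot: [[-0.609, 0.793, -0.001], [0.793, 0.609, 0.001], [0.001, -0.0, -1.0]]
force: [0.0, -0.5, -1.2]
opening: 0.536
grasp_force: 30.0
```

```bash
python3 - <<'E'
from h import *
c=cam("top");np.savez("t3_top.npz",**c);save(c,"pics/t3.png",(210,140,410,290),4)
E
```

```text
(no output)
```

View pics/t3.png

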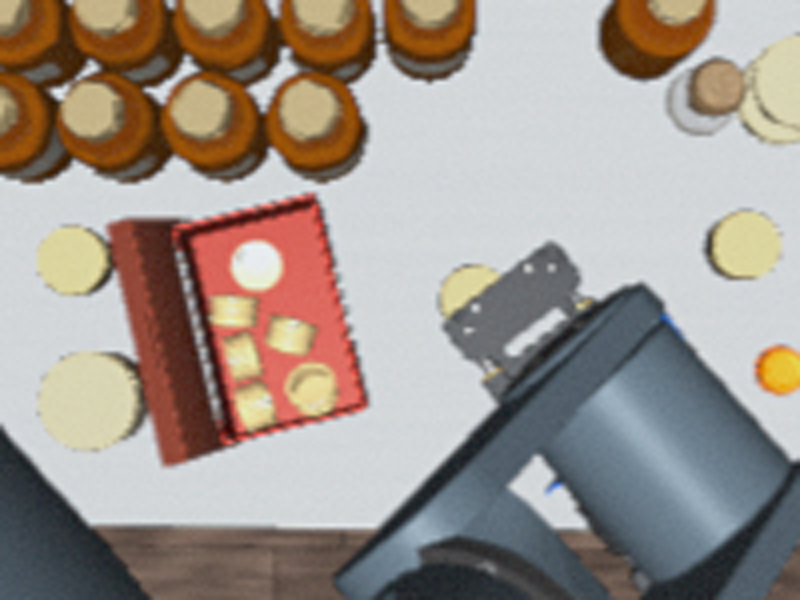

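All six caps lie in the tin, at (257,265), (235,310), (290,335), (242,355), (253,408) and (312,388), and the jars are unmoved. Next I'll tip the cup upright by rolling its lip on the bench.

step_arm(targets=[[-1, 0, 0, -0.06, 0], [-1, 0, 0, -0.108, 0], [-1, 0.012, -0.016, -0.118, 0], [-1, 0.024, -0.032, -0.128, 0], [-1, 0.037, -0.048, -0.136, 0], [-1, 0.05, -0.065, -0.155, 0], [-1, 0.063, -0.082, -0.172, 0], [-1, 0.076, -0.098, -0.192, 0]])

```text
time_s: 16.05
position: [0.4408, -0.3266, 0.0392]
tcp_rot: [[-0.609, 0.793, 0.001], [0.793, 0.609, -0.002], [-0.002, -0.0, -1.0]]
force: [-4.8, 2.7, 33.0]
opening: 0.538
grasp_force: 30.0
```

step_arm(targets=[[-1, 0.013, -0.018, 0.004, 0], [-1, 0.026, -0.035, 0.004, 0], [-1, 0.04, -0.052, 0, 0], [-1, 0.053, -0.07, 0, 0], [-1, 0.053, -0.07, 0, 0]])

```text
time_s: 16.55
position: [0.4533, -0.3431, 0.0371]
tcp_rot: [[-0.609, 0.793, -0.001], [0.793, 0.609, 0.001], [0.001, -0.0, -1.0]]
force: [-1.7, 3.0, 6.7]
opening: 0.533
grasp_force: 30.0
```

step_arm(targets=[[0.4, 0.053, -0.07, 0, 0], [1, 0, 0, 0, 0], [1, 0, 0, 0, 0], [1, 0, 0, 0, 0], [1, 0, 0, 0, 0], [1, 0, 0, 0, 0]])

```text
time_s: 17.15
position: [0.454, -0.344, 0.037]
tcp_rot: [[-0.609, 0.793, 0.001], [0.793, 0.609, -0.001], [-0.001, 0.0, -1.0]]
force: [-0.3, 0.6, 0.2]
opening: 0.966
grasp_force: 0.0
```

step_arm(targets=[[1, 0, 0, 0.05, 0], [1, 0, 0, 0.15, 0], [1, 0, 0, 0.3, 0], [1, 0, 0, 0.45, 0], [1, 0, 0, 0.6, 0], [1, 0, 0.2, 0.7, 0], [1, 0, 0.4, 0.7, 0], [1, 0, 0.6, 0.7, 0], [1, 0, 0.8, 0.7, 0], [1, 0, 0.9, 0.7, 0], [1, 0, 0.9, 0.7, 0]])

```text
time_s: 18.25
position: [0.4521, -0.1143, 0.2129]
tcp_rot: [[-0.613, 0.79, -0.001], [0.79, 0.613, 0.001], [0.002, 0.0, -1.0]]
force: [-0.1, 0.1, 1.2]
opening: 1.0
grasp_force: 0.0
```

```bash
python3 - <<'E'
from h import *
c=cam("top");np.savez("t4_top.npz",**c);save(c,"pics/t4.png",(210,140,410,290),4)
E
```

```text
(no output)
```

View pics/t4.png

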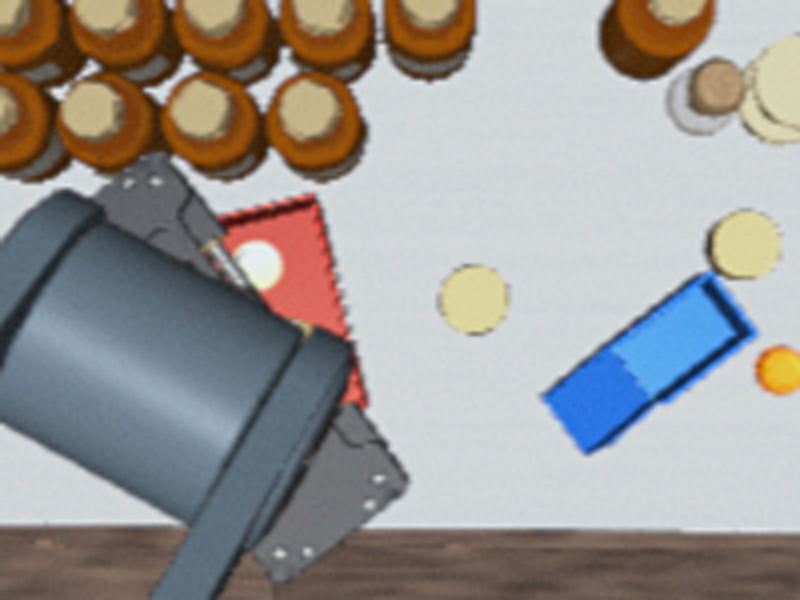

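The cup stands upright with lip corners at (542,396) and (588,453) and back corners at (708,272) and (757,333). Salve_jar_a is unmoved at (745,245). Now I'll go behind the lid with the fingers closed.

step_arm(targets=[[-1, 0, 0, 0, -0.04], [-1, -0.03, 0.08, 0, -0.08], [-1, -0.08, 0.2, 0, -0.131], [-1, -0.143, 0.308, 0, -0.131], [-1, -0.143, 0.308, 0, -0.131], [-1, -0.143, 0.308, 0, -0.131], [-1, -0.143, 0.308, 0, -0.131], [-1, -0.143, 0.308, -0.1, -0.131], [-1, -0.143, 0.308, -0.2, -0.131], [-1, -0.143, 0.308, -0.252, -0.131], [-1, -0.143, 0.308, -0.252, -0.131], [-1, -0.143, 0.308, -0.252, -0.131]])

```text
time_s: 19.5
position: [0.4185, -0.0423, 0.1491]
tcp_rot: [[-0.24, 0.971, 0.0], [0.971, 0.24, -0.0], [-0.0, 0.0, -1.0]]
force: [0.1, 0.5, -0.6]
opening: 0.028
grasp_force: 0.0
```

```bash
python3 - <<'E'
import numpy as np
from h import *
b=dict(np.load("t4_top.npz"));f=lambda p,z:onz(b,[p[0]/4+210-.4,p[1]/4+140-.4],z)*1e3
B=[f((708,272),62),f((757,333),62)] if 0 else [f((708,272),.062),f((757,333),.062)];L=[f((542,396),.028),f((588,453),.028)]
bm=np.mean(B,0);lm=np.mean(L,0);print(bm,lm,np.linalg.norm((lm-bm)[:2]),"exp 124")
P=read_state()["position"]*1e3;print(P)
u=np.array([-.24,.971]);v=np.array([-.971,-.24])
for x,y,z in[(67,40,150),(43,40,150),(25,40,144),(10,40,135),(-2,40,121),(-11,40,105),(-14,40,93),(-15,40,81),(-15,40,75)]:
    w=np.r_[np.array([478,-120])+x*u+y*v,z]-P;print(x,z,np.round(w/250,3))
E
```

```text
[ 489.18318706 -390.01700368   62.        ] [ 414.64578652 -294.05959735   28.        ] 121.50575257463043 exp 124
[418.51565399 -42.28380577 149.11810824]
67 150 [ 0.018 -0.089  0.004]
43 150 [ 0.041 -0.182  0.004]
25 144 [ 0.059 -0.252 -0.02 ]
10 135 [ 0.073 -0.31  -0.056]
-2 121 [ 0.084 -0.357 -0.112]
-11 105 [ 0.093 -0.392 -0.176]
-14 93 [ 0.096 -0.404 -0.224]
-15 81 [ 0.097 -0.408 -0.272]
-15 75 [ 0.097 -0.408 -0.296]
```

step_arm(targets=[[-1, 0.009, -0.045, 0, 0], [-1, 0.018, -0.089, 0, 0], [-1, 0.026, -0.12, 0, 0], [-1, 0.034, -0.15, 0, 0], [-1, 0.041, -0.182, 0, 0], [-1, 0.05, -0.217, -0.008, 0], [-1, 0.059, -0.252, -0.02, 0], [-1, 0.066, -0.281, -0.036, 0], [-1, 0.073, -0.31, -0.056, 0], [-1, 0.079, -0.334, -0.084, 0], [-1, 0.084, -0.357, -0.112, 0], [-1, 0.088, -0.375, -0.144, 0], [-1, 0.093, -0.392, -0.176, 0], [-1, 0.093, -0.392, -0.176, 0]])

```text
time_s: 20.9
position: [0.4411, -0.14, 0.104]
tcp_rot: [[-0.24, 0.971, -0.0], [0.971, 0.24, -0.0], [-0.0, -0.0, -1.0]]
force: [-0.2, -0.3, -0.1]
opening: 0.002
grasp_force: 0.0
```

step_arm(targets=[[-1, 0.002, -0.006, -0.024, 0], [-1, 0.003, -0.012, -0.048, 0], [-1, 0.004, -0.014, -0.072, 0], [-1, 0.004, -0.016, -0.092, 0], [-1, 0.004, -0.016, -0.104, 0], [-1, 0.004, -0.016, -0.116, 0], [-1, 0.004, -0.016, -0.116, 0]])

```text
time_s: 21.6
position: [0.4424, -0.1435, 0.0807]
tcp_rot: [[-0.242, 0.97, 0.003], [0.97, 0.242, -0.002], [-0.003, 0.002, -1.0]]
force: [-7.3, 3.1, 49.9]
opening: 0.007
grasp_force: 24.6
```

step_arm(targets=[[-1, 0, 0, 0.1, 0], [-1, 0, 0, 0.25, 0], [-1, 0, 0, 0.45, 0], [-1, 0, -0.2, 0.55, 0], [-1, 0, -0.4, 0.55, 0], [-1, 0, -0.6, 0.6, 0], [-1, 0, -0.8, 0.6, 0], [-1, 0, -0.9, 0.6, 0], [-1, 0, -0.9, 0.6, 0]])

```text
time_s: 22.5
position: [0.4421, -0.3735, 0.2258]
tcp_rot: [[-0.237, 0.972, 0.002], [0.972, 0.237, -0.004], [-0.004, 0.001, -1.0]]
force: [-0.1, -0.1, -1.2]
opening: 0.005
grasp_force: 0.0
```

```bash
python3 - <<'E'
from h import *
a=cam("scene");c=cam("top")
save(a,"a.png",(270,180,400,290),3);save(c,"b.png",(210,140,410,290),1.95)
x=cv2.imread("a.png");y=cv2.imread("b.png");h=max(x.shape[0],y.shape[0])
p=lambda m:cv2.copyMakeBorder(m,0,h-m.shape[0],0,0,cv2.BORDER_CONSTANT)
cv2.imwrite("pics/end.png",np.hstack([p(x),p(y)]))
E
```

```text
(no output)
```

View pics/end.png

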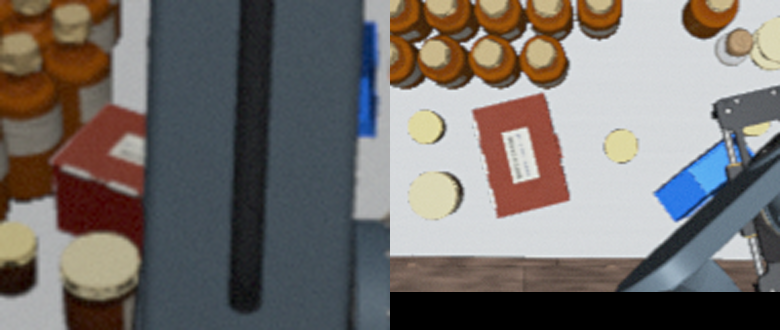

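The lid lies flat on the tin (right panel, around (520,155)), the cup stands free at (700,180), and the jars are in place.

```bash
python3 -c "
from rig import *
print(hand_in())"
```

```text
the job is handed in; nothing more can be done
None
```

The job is handed in; no verdict came back. My last pictures show all six caps poured into the tin (seen there before shutting), the lid flat and shut, the empty cup upright and released, and the bystanders in view in place.

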